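Set up the tool stand and hang the try square

ROBOT

A 6-joint arm with a two-finger parallel gripper is mounted at the origin on the work surface. World frame = base frame: x ahead of the robot, y to its left, z up, the work surface at z = 0. Lengths are in mm, angles in rad, forces in N, time in s.
With the tool pointing down it reaches from about 275 to 1000 mm from the base axis. Payload 8.4 kg.
Tool frame: the origin (TCP) lies at the centre of the arm's flange, where the gripper is bolted on; the fingertips stand 173 mm ahead of it and the grasp point (between the pads) lies 155 mm ahead of it; z points along the fingers, y is the direction in which the jaws open and shut (so a half turn about z gives the same grasp; the last joint's range is limited). The gripper opens to 85 mm and grips with 20 to 120 N. Pads are 22 mm wide; open, the fingers measure 114 mm over their backs; the gripper's body (76 mm by 85 mm) begins 54 mm behind the grasp point. The pads swing forward as they close: fully open they stand 13 mm farther back than shut.
Start: joints at [1.116, 0.353, 1.633, -0, 1.155, -0.002], TCP at [273.428, 562.02, 404.681] pointing down, gripper open.
Joint ranges: [-2.63, 2.63], [-0.92, 2.1], [0.06, 2.66], [-1.3, 4.44], [0, 2.69], [-3.02, 3.02]. Speed limits (rad/s): [2.22, 2.22, 2.79, 3.14, 3.14, 3.14].

INTERFACE

Orientations are given as [roll, pitch, yaw] about the fixed x, y, z axes, in that order (R = Rz(yaw) Ry(pitch) Rx(roll)).
In Python, from rig import sense, grab_frame, camera_model, sign_off gives the robot as it stands. The module is installed in compiled form; this text tells all that it offers.
- The arm moves only by the tool step_arm, never from a script. Its argument "commands" is a list of rows, each a list of 3 entries, a list of its own where there are three numbers: the shift along the tool's x, y, z in mm, then the turn about the tool's z in rad, then the opening, from 0 (shut) to 1 (fully open). A call has 1 to 20 rows; each row shifts and turns the pose as measured when the row begins, along the tool's axes as they then stand; what a row does not reach is not made up. A row lasts 1/8 s, in which the tool goes at most 62.5 mm and 10.7 degrees, less where a joint would pass 70% of its speed; a pose out of reach is approached as far as the arm can. A call with a gripper value outside its range is refused whole. The fingers move at their own pace and stop on an object; "force" is the grip in N (left out, the last holds). Time passes only in rows, so rows that do not move let the fingers close. It gives the time, the measured TCP pose, the force and the opening at its end, in the units of the state.
- sense(): the state, without advancing time (a new reading comes with each control period).
- grab_frame(name): name is "side" or "top"; returns the picture (420x560x3 uint8, blue, green, red); there is no depth.
- camera_model(name): a dict with "fx", "fy", "cx", "cy" (pixels), "R" (3x3) and "t" (3): a world point X has camera coordinates R X + t. Camera axes: x right, y down, z forward; pixel columns grow to the right and rows downward; lengths in mm; the calibration is good to about 2 mm. A picture is of the moment at which its call begins. camera_model takes no time and is no camera call.
- sign_off(): hands the job in, once; it reports no verdict.
The state is a dict: "clock": time; "qpos": joint angles; "qvel": joint speeds; "joint_efforts": joint torques, N m; "eef_pos": TCP position; "tcp_rot": TCP orientation; "contact_force": force on the tool from outside, world axes, zero at the start; "wrist_torque": the same for the moment, N m; "opening": opening from 0.0 (shut) to 1.0 (fully open).
Only numpy, scipy, OpenCV 4.12 (cv2) and the standard library are available. Lean on these libraries where they do the work, as an engineer would, in place of code of your own. Each camera call takes 0.05 s, during which the arm holds its last target. There are 200 camera calls.

TASK

The little wooden tool stand on the puzzle box maker's bench has been knocked over. First stand it upright on the bench again, then lift the try square out of the open vise and hang it by the eye in its stock on the stand's peg, so that it hangs there freely and still. Do not knock about the other things on the bench.

Things in the scene. Friction and masses are not known exactly. Their poses are not given: they have to be found in the camera images.
- stand: wooden stand, 0.34 kg, toppled on the robot's right. Origin: centre of base underside; z up the post, x the way the peg points. Base 90 x 90 x 16 mm, post 18 x 18 mm on its centre up to z = 165. Toppled it lies on a base edge and the post's end: post points about away from the robot, dips 14 degrees, its middle about 27 mm up; peg level, to the robot's left
- peg_root (a point): where the peg's axis leaves the post's +x face: x = 9, y = 0, z = 145 mm in the stand's frame (axes of the stand). The peg is a round steel rod, 8 mm thick
- peg_tip (a point): tip of the peg on its axis: x = 68, y = 0, z = 155 mm in the stand's frame (axes of the stand); with the stand upright the peg rises 10 degrees towards its tip
- square: squat try square, 0.14 kg. Rosewood stock 100 x 20 x 40 mm (x, y, z); steel blade 35 mm wide, 3.5 thick, runs 75 mm down (-z) from the stock's underside at x = -50 to -15. Origin: centre of the stock's underside; x along it, y through its thickness, z up. The stock rests on the vise's jaw tops, 105 mm above the bench, the blade hangs between the jaws
- eye (a point): centre of the eye, a round brass-rimmed hole 21 mm wide straight through the stock along the square's y, at x = -20, y = 0, z = 20 mm in the square's frame (axes of the square); the balance point lies nearly straight below it
- vise: cast-iron vise fixed on the robot's left. Origin: on the bench below the fixed jaw's inner face, middle of the jaws. Jaws 90 mm long along x, tops at 105 mm; fixed jaw y = -30 to 0, sliding jaw 26 mm thick on the +y side of a gap of 8 to 11 mm, handle at y = 105, 20 mm high. The stiff jaw need not be moved; the square's stock lies along the vise's x
- carcass: half-finished open wooden box carcass, 130 x 160 x 70 mm, standing open side up at the far middle of the bench; origin at the centre of its underside; to be left alone
- panel: dark walnut side panel lying flat, 80 x 120 x 9 mm, near the robot; origin at the centre of its underside; to be left alone
- mallet: turned boxwood mallet standing on its round head (74 mm across, 90 mm high), handle up, 187 mm tall in all; origin at the centre of its underside; to be left alone
- jar: white ceramic jar with wooden lid, 60 mm across, 70 mm tall; origin at the centre of its underside; to be left alone
- offcut: wooden block, 60 x 45 x 35 mm; origin at the centre of its underside; to be left alone
- strip: dark wooden strip lying flat, 150 x 16 x 12 mm, between the vise and the stand; origin at the centre of its underside; to be left alone
- cup: terracotta cup, 72 mm across, 85 mm tall; origin at the centre of its underside; to be left alone
Things that resemble listed ones, but are neither listed nor needed, are in the scene too. What is shaped like the vise but purple or red is not meant. Of the things that look like the square, the larger one is meant.

How it is judged:
By the outcome, as a careful person would: the job done as asked, in the order asked, and still so for the second after the job is handed in, with the robot touching nothing.
It also fails if it takes over 69 s, if anything falls off the work surface, if the arm or the gripper's body presses on something with over 40 N, if the wrist force passes 120 N, or if a joint passes its speed limit or range.

## Working session

There is one attempt and no reset: what is moved stays moved. The work goes in short steps, Python scripts to look and compute and a tool call to move; the robot and the scene stay as the last step left them, time stands still between calls to the robot, and variables do not carry over. Pictures are saved under pics/ and viewed, about 8 in all and at most 12, crops included, and the job is handed in when it is done.

Besides the shell and the picture viewer there is one more tool, called as a command line: name --argument value ..., lists and objects as JSON in quotes. step_arm: Moves the arm, as the interface text tells. Its arguments: {"type":"object","properties":{"commands":{"type":"array","items":{"type":"array"}},"force":{"type":"number"}},"required":["commands"]}

```bash
mkdir -p pics; python3 - <<'E'
from rig import *
import cv2
for n in("side","top"):
    cv2.imwrite(f"pics/{n}0.png",grab_frame(n)); print(n,camera_model(n))
print(sense())
E
```

```text
side {'fx': 523.0043871151285, 'fy': 523.0043871151285, 'cx': 276.7933541995736, 'cy': 207.6230804930829, 'R': array([[ 0.77624186, -0.63018918, -0.01761202],
       [-0.50221336, -0.60123641, -0.62152757],
       [ 0.38109096,  0.49130071, -0.78319429]]), 't': array([-416.20163174,  315.7454195 , 1124.77101402])}
top {'fx': 396.31483833623605, 'fy': 396.31483833623605, 'cx': 273.8495272499115, 'cy': 212.43596490419236, 'R': array([[-0.01061763, -0.99981341, -0.01613747],
       [-0.99260242,  0.01249028, -0.12076604],
       [ 0.12094507,  0.01473584, -0.99254982]]), 't': array([  16.92368688,  531.08758448, 1187.40562724])}
{'clock': 0.1, 'qpos': array([ 1.11563190e+00,  3.53611267e-01,  1.63406452e+00, -7.10976482e-06,
        1.15521716e+00, -2.41614198e-03]), 'qvel': array([-0.00201375, -0.00105724, -0.00160873,  0.00119379,  0.00019163,
        0.00135987]), 'joint_efforts': array([ 1.37236781e-03, -6.06350255e+01, -3.42823327e+01,  1.29043424e-04,
        3.78251585e-03,  3.83045131e-05]), 'eef_pos': array([273.31564307, 561.83420245, 404.0143601 ]), 'tcp_rot': array([-3.14029235e+00,  3.35915428e-06,  2.68884725e+00]), 'contact_force': array([ 0.47909662, -0.07769963, -0.40382084]), 'wrist_torque': array([-0.0385556 , -0.00448757, -0.015333  ]), 'opening': 1.0052938543020158}
```

View pics/side0.png

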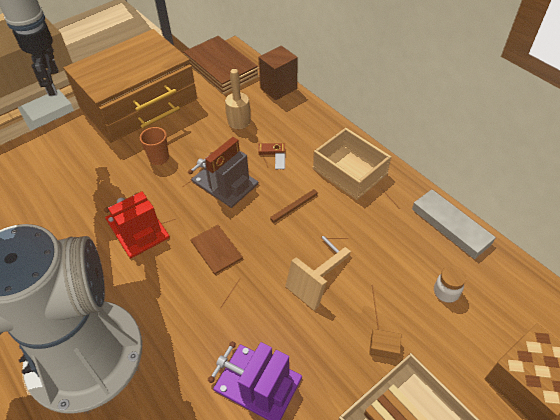

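View pics/top0.png

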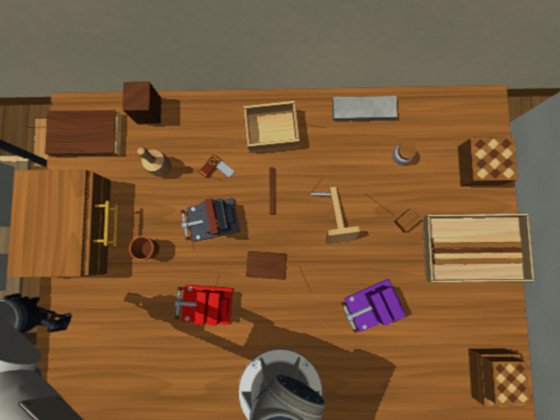

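The side view shows the vise at about (225,180) with the square's stock at (223,155). The stand lies at (315,275), with its peg at (333,243). In the top view the vise is at (210,220) and the stand at (340,215). The decoys are the red and purple vises and a small square at (215,167).

```bash
cat > h.py <<'E'
import numpy as np, cv2
from rig import *
def proj(n,X):
    c=camera_model(n); p=c["R"]@np.array(X,float)+c["t"]; return np.array([c["fx"]*p[0]/p[2]+c["cx"],c["fy"]*p[1]/p[2]+c["cy"]])
def ray(n,uv):
    c=camera_model(n); d=np.array([(uv[0]-c["cx"])/c["fx"],(uv[1]-c["cy"])/c["fy"],1.]); return -c["R"].T@c["t"], c["R"].T@d
def onz(n,uv,z):
    o,d=ray(n,uv); return o+d*(z-o[2])/d[2]
def tri(us,ut):
    (a,d),(b,e)=ray("side",us),ray("top",ut)
    s=np.linalg.lstsq(np.c_[d,-e],b-a,rcond=None)[0]; p,q=a+d*s[0],b+e*s[1]
    return (p+q)/2,np.linalg.norm(p-q)
def crops(l,f,k=4):
    fr={}
    out=[]
    for n,c,r,w,h in l:
        if n not in fr: fr[n]=grab_frame(n)
        im=cv2.resize(fr[n][r:r+h,c:c+w],None,fx=k,fy=k,interpolation=cv2.INTER_CUBIC)
        for x in range(0,w,10): cv2.line(im,(x*k,0),(x*k,4 if (c+x)%20 else 9),(255,255,0),1)
        for y in range(0,h,10): cv2.line(im,(0,y*k),(4 if (r+y)%20 else 9,y*k),(255,255,0),1)
        out.append(im)
    cv2.imwrite(f,np.vstack([np.hstack(out[i:i+2]) for i in range(0,len(out),2)]))
    return fr
E
python3 - <<'E'
from h import *
crops([("top",300,180,80,60),("top",170,190,80,60),("side",280,230,80,80),("side",185,130,80,80)][:4] and [("top",300,180,80,60),("top",170,190,80,60)]+[("side",280,230,80,80),("side",185,130,80,80)],"pics/c1.png",4) if 0 else crops([("top",300,180,80,60),("top",170,190,80,60),("side",280,235,80,60),("side",185,130,80,60)],"pics/c1.png",5)
E
```

```text
(no output)
```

View pics/c1.png

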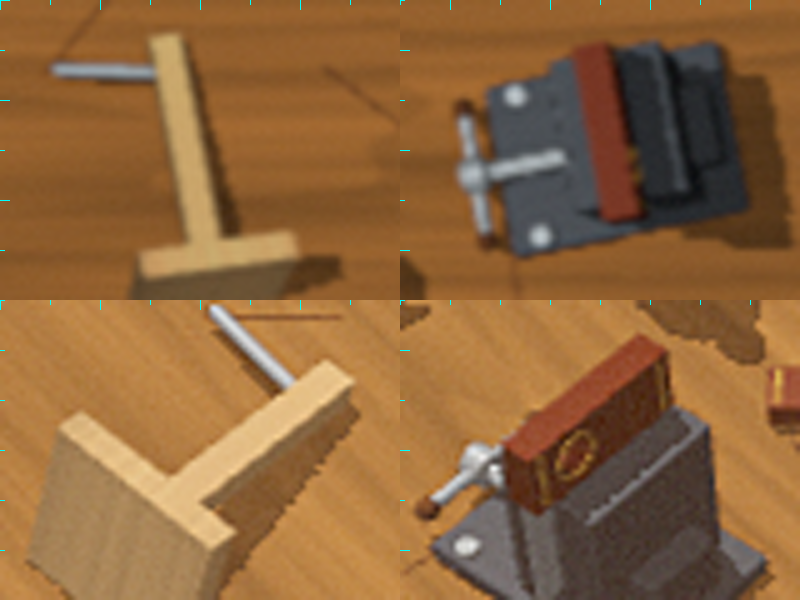

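The crops show the peg tip at top (310.4,194.0) and side (322.4,237.0), and its root at top (331.4,194.8) and side (338.0,251.6). The stock's top runs in the top view from (208.3,199.0) to (214.4,233.6). The eye, at side (220,161), lies toward the robot end, so the square's x points away from the robot.

```bash
python3 - <<'E'
from h import *
np.set_printoptions(precision=1,suppress=True)
print("tip",tri((322.4,237),(310.4,194)),onz("top",(310.4,194),11),onz("side",(322.4,237),11))
print("root",tri((338,251.6),(331.4,194.8)),onz("top",(331.4,194.8),14),onz("side",(338,251.6),14))
print("post end top", onz("top",(330,187.4),17),onz("top",(337,187),17))
for c in [(205.6,158.8),(211,162.4),(233,137),(238.6,141)]: print("stock side",onz("side",c,145))
for c in [(205,199.6),(211.6,198.4),(211,234.4),(218,233)]: print("stock top",onz("top",c,145))
print("eye",tri((220,161),(215,226)),onz("side",(220,161),125))
E
```

```text
tip (array([ 592.4, -105.5,   14.2]), np.float64(4.88105121995909)) [ 590.8 -104.5   11. ] [ 596.3 -105.    11. ]
root (array([ 585.5, -168.6,   29.5]), np.float64(2.7126844516260427)) [ 586.9 -169.9   14. ] [ 594.7 -162.4   14. ]
post end top [ 609.9 -165.8   17. ] [ 610.9 -187.7   17. ]
stock side [465.4 185.2 145. ]
stock side [468.7 166.7 145. ]
stock side [561.8 203.6 145. ]
stock side [564.1 182.9 145. ]
stock top [556.3 202.2 145. ]
stock top [559.5 183.6 145. ]
stock top [458.2 184.5 145. ]
stock top [461.9 165.  145. ]
eye (array([489. , 172.5, 130.1]), np.float64(14.187125209284236)) [497.6 173.3 125. ]
```

step_arm --commands '[[[0, 0, 0], 0.17, 1], [[0, 0, 0], 0.17, 1], [[0, 0, 0], 0.17, 1], [[0, 0, 0], 0.17, 1], [[0, 0, 0], 0.17, 1], [[0, 0, 0], 0.17, 1], [[0, 0, 0], 0.17, 1], [[-52, 28, 0], 0, 1], [[-52, 28, 0], 0, 1], [[-52, 28, 0], 0, 1], [[-52, 28, 0], 0, 1], [[-52, 28, 0], 0, 1], [[-52, 28, 0], 0, 1], [[-52, 28, 0], 0, 1], [[-52, 28, 0], 0, 1], [[-52, 28, 0], 0, 1], [[-52, 28, 0], 0, 1], [[-52, 28, 0], 0, 1], [[-52, 28, 0], 0, 1]]' --force 50

```text
clock: 2.58
eef_pos: [543.6, -113.2, 404.4]
tcp_rot: [3.138, 0.001, 1.464]
contact_force: [1.4, 1.2, -0.1]
opening: 0.998
```

```bash
cat >> h.py <<'E'
def go(x,y,z,yaw=None):
    s=sense(); p=s["eef_pos"]; a=s["tcp_rot"][2]; d=np.array([x,y,z])-p
    c,n=np.cos(a),np.sin(a)
    print("t",round(s["clock"],2),"pos",p.round(1),"rpy",s["tcp_rot"].round(3),"F",s["contact_force"].round(1),"open",round(s["opening"],3))
    print("tool shift",np.round([d[0]*c+d[1]*n,d[0]*n-d[1]*c,-d[2]],1),"turn",None if yaw is None else round((a-yaw+np.pi)%(2*np.pi)-np.pi,3))
E
python3 -c "
from h import *
go(590.5,-141,173,1.50)"
```

```text
t 2.58 pos [ 543.6 -113.2  404.4] rpy [3.138e+00 1.000e-03 1.464e+00] F [ 1.4  1.2 -0.1] open 0.998
tool shift [-22.7  49.6 231.4] turn -0.036
```

step_arm --commands '[[[-6, 12, 50], -0.036, 1], [[-6, 12, 50], 0, 1], [[-6, 13, 50], 0, 1], [[-5, 13, 40], 0, 1], [[0, 0, 0], 0, 1]]'

```text
clock: 3.2
eef_pos: [595.7, -147.0, 210.2]
tcp_rot: [3.134, 0.002, 1.495]
contact_force: [0.1, 0.6, 0.4]
opening: 1.004
```

```bash
python3 -c "
from h import *
go(590.5,-141,177,1.50)
crops([('top',290,150,80,60),('side',270,190,80,60)],'pics/c2.png',5)"
```

```text
t 3.2 pos [ 595.7 -147.   210.2] rpy [3.134e+00 2.000e-03 1.495e+00] F [0.1 0.6 0.4] open 1.004
tool shift [ 5.6 -5.7 33.2] turn -0.005
```

View pics/c2.png

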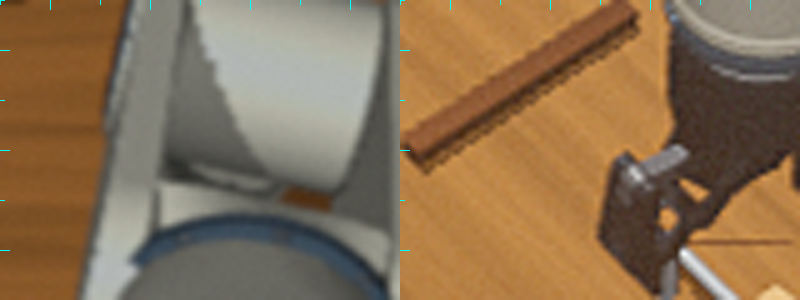

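The side crop shows the open fingers above the peg, one either side of it, with the post clear on the right. I'll lower and close.

step_arm --commands '[[[6, -5, 15], 0, 1], [[0, 0, 12], 0, 1], [[0, 0, 6], 0, 1], [[0, 0, 0], 0, 0], [[0, 0, 0], 0, 0], [[0, 0, 0], 0, 0], [[0, 0, 0], 0, 0], [[0, 0, 0], 0, 0], [[0, 0, 0], 0, 0], [[0, 0, 0], 0, 0]]'

```text
clock: 4.55
eef_pos: [592.9, -140.1, 183.7]
tcp_rot: [3.123, 0.004, 1.496]
contact_force: [-0.2, 0.6, 0.1]
opening: 0.06
```

```bash
python3 -c "
from h import *
go(590.5,-141,177,1.50)"
```

```text
t 4.55 pos [ 592.9 -140.1  183.7] rpy [3.123 0.004 1.496] F [-0.2  0.6  0.1] open 0.06
tool shift [-1.1 -2.3  6.7] turn -0.004
```

step_arm --commands '[[[0, 0, 0], 0, 0.4], [[0, 0, 0], 0, 0.4], [[-1, -2, 5], 0, 0.4], [[0, 0, 4], 0, 0.4], [[0, 0, 0], 0, 0.4], [[0, 0, 0], 0, 0], [[0, 0, 0], 0, 0], [[0, 0, 0], 0, 0], [[0, 0, 0], 0, 0]]'

```text
clock: 5.68
eef_pos: [590.7, -141.1, 174.0]
tcp_rot: [3.124, 0.004, 1.496]
contact_force: [0.1, -0.1, -0.2]
opening: 0.069
```

```bash
python3 -c "
from h import *
go(590.5,-141,177,1.50)"
```

```text
t 5.67 pos [ 590.7 -141.1  174. ] rpy [3.124 0.004 1.496] F [ 0.1 -0.1 -0.2] open 0.069
tool shift [ 0.1 -0.2 -3. ] turn -0.004
```

step_arm --commands '[[[0, 0, -10], 0, 0], [[0, 0, -15], 0, 0], [[0, 0, -15], 0, 0], [[0, 0, -15], 0, 0], [[0, 0, -15], 0, 0], [[0, 0, -15], 0, 0], [[0, 0, -15], 0, 0], [[0, 0, -15], 0, 0], [[0, 0, -15], 0, 0], [[0, 0, -15], 0, 0], [[0, 0, -15], 0, 0], [[0, 0, -15], 0, 0], [[0, 0, 0], 0, 0], [[0, 0, 0], 0, 0]]'

```text
clock: 7.42
eef_pos: [586.9, -139.8, 362.0]
tcp_rot: [3.123, 0.004, 1.496]
contact_force: [-0.1, -0.2, -4.0]
opening: 0.066
```

```bash
python3 -c "
from h import *
go(590.5,-141,177,1.50); print(sense()['wrist_torque'])
crops([('side',270,150,150,150)],'pics/c3.png',4)"
```

```text
t 7.42 pos [ 586.9 -139.8  362. ] rpy [3.123 0.004 1.496] F [-0.1 -0.2 -4. ] open 0.066
tool shift [ -0.9   3.6 185. ] turn -0.004
[ 0.08747377 -0.12303821  0.01124593]
```

View pics/c3.png

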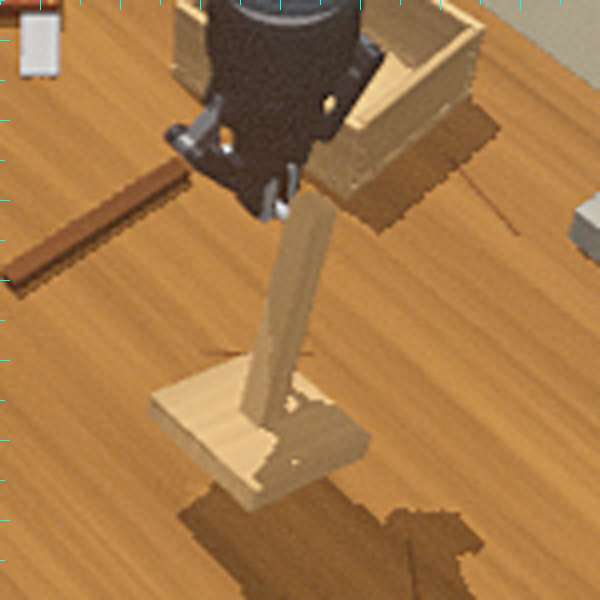

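The stand now hangs from the peg. It leans slightly, with its base toward the robot. I'll lower it until the edge touches.

step_arm --commands '[[[0, 0, 15], 0, 0], [[0, 0, 12], 0, 0], [[0, 0, 4], 0, 0], [[0, 0, 3], 0, 0], [[0, 0, 0], 0, 0]]'

```text
clock: 8.1
eef_pos: [586.9, -139.8, 322.9]
tcp_rot: [3.127, 0.003, 1.496]
contact_force: [0.8, 0.2, -2.9]
opening: 0.065
```

```bash
python3 -c "
from h import *
go(550,-141,311,1.50); print(sense()['wrist_torque'])"
```

```text
t 8.1 pos [ 586.9 -139.8  322.9] rpy [3.127e+00 3.000e-03 1.496e+00] F [ 0.8  0.2 -2.9] open 0.065
tool shift [ -4.  -36.7  11.9] turn -0.004
[ 0.19393726 -0.13364895  0.03077524]
```

step_arm --commands '[[[0, -4, 2], 0, 0], [[0, -4, 2], 0, 0], [[0, -4, 2], 0, 0], [[0, -4, 1], 0, 0], [[0, -4, 1], 0, 0], [[0, -4, 1], 0, 0], [[0, -4, 1], 0, 0], [[0, -4, 1], 0, 0], [[0, 0, 0], 0, 0]]'

```text
clock: 9.22
eef_pos: [555.6, -137.9, 317.1]
tcp_rot: [3.115, 0.005, 1.495]
contact_force: [-0.3, 0.2, 1.4]
opening: 0.069
```

```bash
python3 -c "
from h import *
go(550,-141,311,1.50); print(sense()['wrist_torque'])
crops([('side',250,150,150,150)],'pics/c4.png',4)"
```

```text
t 9.22 pos [ 555.6 -137.9  317.1] rpy [3.115 0.005 1.495] F [-0.3  0.2  1.4] open 0.069
tool shift [-3.5 -5.3  6.1] turn -0.005
[ 0.13679855 -0.14087415 -0.01348975]
```

View pics/c4.png

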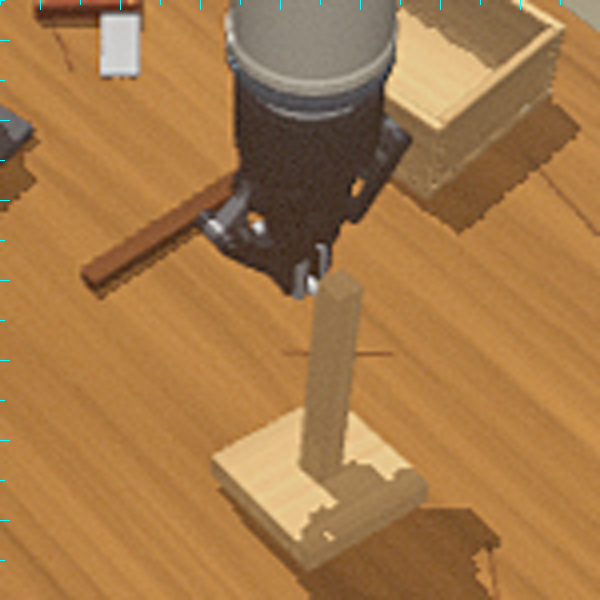

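The stand is nearly upright, with only a little tilt left. I'll press it gently down flat and release.

step_arm --commands '[[[0, -3, 3], 0, 0], [[0, -3, 3], 0, 0], [[0, 0, 3], 0, 0], [[0, 0, 0], 0, 0]]'

```text
clock: 9.78
eef_pos: [552.2, -138.1, 316.4]
tcp_rot: [3.104, 0.007, 1.495]
contact_force: [-0.7, 0.4, -2.7]
opening: 0.068
```

```bash
python3 -c "
from h import *
go(550,-141,311,1.50); print(sense()['wrist_torque'])"
```

```text
t 9.78 pos [ 552.2 -138.1  316.4] rpy [3.104 0.007 1.495] F [-0.7  0.4 -2.7] open 0.068
tool shift [-3.  -2.   5.4] turn -0.005
[ 0.2564641   0.05947025 -0.01087785]
```

step_arm --commands '[[[0, 0, 2], 0, 0], [[0, 0, 2], 0, 0], [[0, 0, 0], 0, 0.12], [[0, 0, 0], 0, 0.18], [[0, 0, 0], 0, 0.3], [[0, 0, 0], 0, 0.4], [[0, 0, 0], 0, 0.4]]' --force 20

```text
clock: 10.65
eef_pos: [552.0, -138.2, 314.0]
tcp_rot: [3.105, 0.007, 1.496]
contact_force: [-0.7, -0.3, 0.1]
opening: 0.404
```

```bash
python3 -c "
from h import *
go(550,-141,311,1.50); print(sense()['wrist_torque'])"
```

```text
t 10.65 pos [ 552.  -138.2  314. ] rpy [3.105 0.007 1.496] F [-0.7 -0.3  0.1] open 0.404
tool shift [-2.9 -1.8  3. ] turn -0.004
[-0.01608471  0.02082623 -0.03985209]
```

step_arm --commands '[[[0, 0, -40], 0, 0.5], [[0, 0, -45], 0, 0.7], [[0, 0, 0], 0.17, 0.7], [[0, 0, 0], 0.17, 0.7], [[0, 0, 0], 0.17, 0.7], [[0, 0, 0], 0.17, 0.7], [[0, 0, 0], 0.17, 0.7], [[0, 0, 0], 0.17, 0.7], [[0, 0, 0], 0.17, 0.7], [[0, 0, 0], 0.17, 0.7], [[7, -54, 0], 0, 0.7], [[7, -54, 0], 0, 0.7], [[7, -54, 0], 0, 0.7], [[7, -54, 0], 0, 0.7], [[7, -54, 0], 0, 0.7], [[7, -54, 0], 0, 0.7], [[0, 0, 0], 0, 0.7]]'

```text
clock: 12.78
eef_pos: [563.1, 198.1, 398.2]
tcp_rot: [3.128, -0.037, 0.087]
contact_force: [0.1, 0.0, 0.4]
opening: 0.7
```

```bash
python3 -c "
from h import *
go(533.6,188.1,283,0.18)
crops([('top',310,170,80,60),('top',170,180,80,60),('side',270,190,80,60),('side',280,240,80,60)],'pics/c5.png',5)"
```

```text
t 12.78 pos [563.1 198.1 398.2] rpy [ 3.128 -0.037  0.087] F [0.1 0.  0.4] open 0.7
tool shift [-30.2   7.4 115.2] turn -0.093
```

View pics/c5.png

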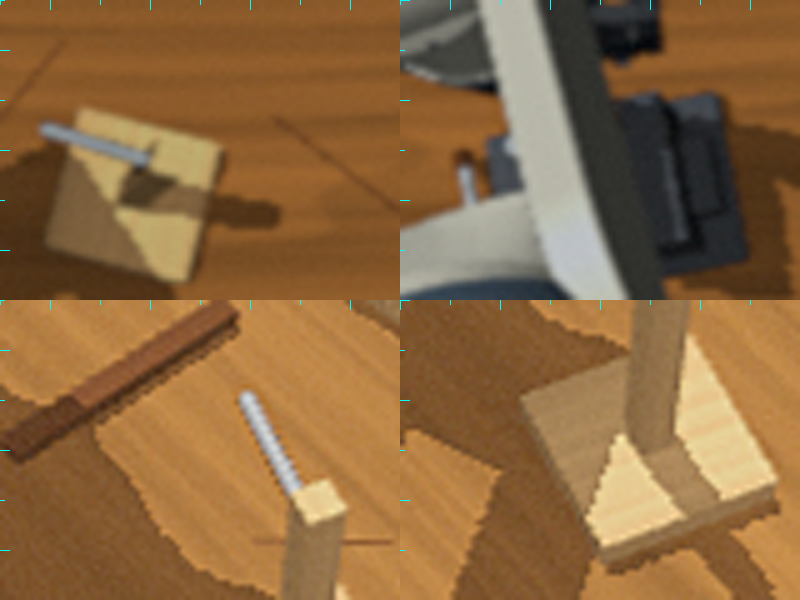

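The stand is upright. The peg tip is at top (318.4,195.6) and side (318.6,209.2), and its root is at top (340,202) and side (328.6,228). The tool has picked up a small tilt, so from here I'll aim with the grasp point.

```bash
cat >> h.py <<'E'
from scipy.spatial.transform import Rotation as Ro
def gg(x,y,z,yaw,l=155):
    s=sense(); R=Ro.from_euler("xyz",s["tcp_rot"]).as_matrix(); g=s["eef_pos"]+l*R[:,2]
    yw=np.arctan2(R[1,0],R[0,0])
    print("t",round(s["clock"],2),"tcp",s["eef_pos"].round(1),"grasp",g.round(1),"zax",R[:,2].round(3),"F",s["contact_force"].round(1),s["wrist_torque"].round(2),"open",round(s["opening"],3))
    print("tool shift",(R.T@(np.array([x,y,z])-g)).round(1),"turn",round((yw-yaw+np.pi)%(2*np.pi)-np.pi,3))
E
python3 - <<'E'
from h import *
np.set_printoptions(precision=1,suppress=True)
gg(533.6,188.1,128,.18)
t=tri((318.6,209.2),(318.4,195.6));r=tri((328.6,228),(340,202));print(t,r)
print(onz("top",(318.4,195.6),155),onz("side",(318.6,209.2),155),onz("top",(340,202),145),onz("side",(328.6,228),145))
d=t[0]-r[0];print(d,np.linalg.norm(d),np.degrees(np.arctan2(d[1],d[0])))
# base top corners
for c in [(326.4,191.6),(355,199.2),(347.5,226.4)]: print(onz("top",c,16))
for c in [(304.5,259.6),(355.4,276.2),(320,289)]: print(onz("side",c,16))
E
```

```text
t 12.88 tcp [563.  195.2 398.1] grasp [568.8 193.4 243.2] zax [ 0. -0. -1.] F [ 0.1 -0.3  0.2] [-0.  0. -0.] open 0.702
tool shift [-39.7   0.7 113.8] turn -0.095
(array([ 562.7, -115.8,  159. ]), np.float64(3.645144067327938)) (array([ 541.6, -172.7,  167.4]), np.float64(0.748448621751296))
[ 561.8 -115.2  155. ] [ 566.7 -114.3  155. ] [ 544.6 -176.   145. ] [ 554.1 -161.6  145. ]
[21.2 57.  -8.4] 61.341159822435586 69.62682533184464
[ 596.9 -154.3   16. ]
[ 571.7 -242.8   16. ]
[ 486.8 -216.6   16. ]
[ 516.8 -129.    16. ]
[ 577.8 -239.    16. ]
[ 491.9 -211.7   16. ]
```

step_arm --commands '[[[-20, 0, 25], -0.09, 0.7], [[-20, 0, 25], 0, 0.7], [[0, 0, 20], 0, 0.7], [[0, 0, 0], 0, 0.7]]'

```text
clock: 13.38
eef_pos: [525.3, 183.6, 325.5]
tcp_rot: [3.122, -0.035, 0.172]
contact_force: [-0.1, 0.5, -0.1]
opening: 0.702
```

```bash
python3 -c "
from h import *
gg(533.6,188.1,128,.18)"
```

```text
t 13.38 tcp [525.3 183.6 325.5] grasp [531.2 181.6 170.6] zax [ 0.038 -0.013 -0.999] F [-0.1  0.5 -0.1] [ 0.01 -0.01  0.06] open 0.702
tool shift [ 2.  -6.8 42.6] turn -0.008
```

step_arm --commands '[[[2, -7, 15], 0, 0.7], [[0, 0, 14], 0, 0.7], [[0, 0, 10], 0, 0.7], [[0, 0, 2], 0, 0.7], [[0, 0, 0], 0, 0.5]]'

```text
clock: 14.0
eef_pos: [529.1, 189.8, 283.2]
tcp_rot: [3.122, -0.038, 0.171]
contact_force: [0.0, 0.2, -0.4]
opening: 0.507
```

```bash
python3 -c "
from h import *
gg(533.6,188.1,128,.18)
crops([('side',185,110,80,60)],'pics/c6.png',8)"
```

```text
t 14.0 tcp [529.1 189.8 283.2] grasp [535.4 187.9 128.4] zax [ 0.04  -0.012 -0.999] F [ 0.   0.2 -0.4] [ 0.04  0.02 -0.02] open 0.507
tool shift [-1.7 -0.5  0.3] turn -0.009
```

View pics/c6.png

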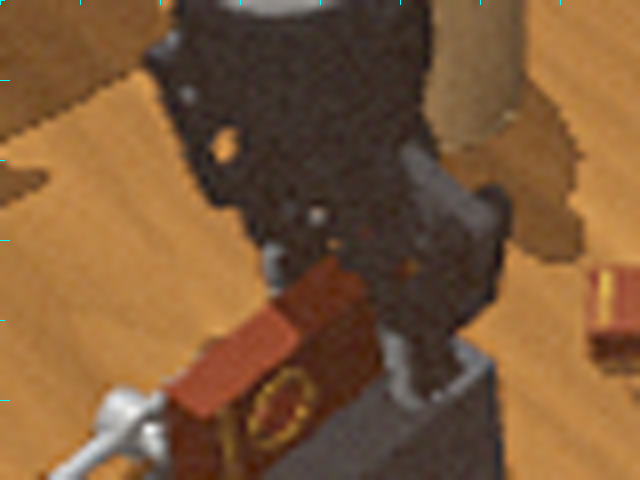

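The crop shows the fingers straddling the stock, with the eye at (220,161) clear of the pads. I'll grip and lift.

step_arm --commands '[[[0, 0, 0], 0, 0], [[0, 0, 0], 0, 0], [[0, 0, 0], 0, 0], [[0, 0, 0], 0, 0], [[0, 0, 0], 0, 0], [[0, 0, -8], 0, 0], [[0, 0, -15], 0, 0], [[0, 0, -20], 0, 0], [[0, 0, -25], 0, 0], [[0, 0, -25], 0, 0], [[0, 0, -25], 0, 0], [[0, 0, 0], 0, 0]]' --force 60

```text
clock: 15.55
eef_pos: [524.1, 191.2, 411.8]
tcp_rot: [3.123, -0.043, 0.171]
contact_force: [-0.6, 0.1, -2.2]
opening: 0.223
```

```bash
python3 -c "
from h import *
gg(533.6,188.1,228,-.288)
crops([('side',185,70,100,75)],'pics/c7.png',8)"
```

```text
t 15.55 tcp [524.1 191.2 411.8] grasp [531.2 189.4 257. ] zax [ 0.046 -0.011 -0.999] F [-0.6  0.1 -2.2] [0.02 0.01 0.04] open 0.223
tool shift [ 0.9  1.2 29.1] turn 0.459
```

View pics/c7.png

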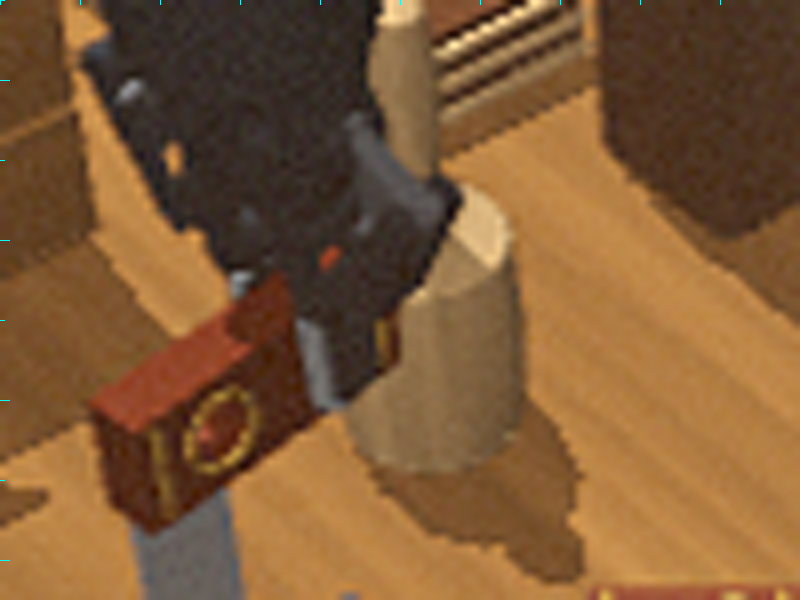

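The square is lifted level and firmly held, with the eye's near face at side (212.8,123.4). I'll turn it in line with the peg and carry it to a point in front of the peg tip.

step_arm --commands '[[[0, 0, 0], 0.15, 0], [[0, 0, 0], 0.15, 0], [[0, 0, 0], 0.15, 0], [[22, 35, 0], 0, 0], [[22, 35, 0], 0, 0], [[22, 35, 0], 0, 0], [[22, 35, 0], 0, 0], [[22, 35, 0], 0, 0], [[22, 35, 0], 0, 0], [[22, 35, 0], 0, 0], [[0, 0, 0], 0, 0]]'

```text
clock: 16.98
eef_pos: [598.3, -97.3, 405.0]
tcp_rot: [3.135, -0.029, -0.293]
contact_force: [-0.9, 0.8, -1.3]
opening: 0.224
```

```bash
python3 -c "
from h import *
gg(614.8,-102,163,-.288)"
```

```text
t 16.98 tcp [598.3 -97.3 405. ] grasp [602.4 -99.6 250. ] zax [ 0.026 -0.015 -1.   ] F [-0.9  0.8 -1.3] [ 0.02 -0.03 -0.02] open 0.224
tool shift [10.  -1.9 87.4] turn -0.005
```

step_arm --commands '[[[10, -4, 25], 0, 0], [[0, 0, 25], 0, 0], [[0, 0, 22], 0, 0], [[0, 0, 12], 0, 0], [[0, 0, 3], 0, 0], [[0, 0, 0], 0, 0]]'

```text
clock: 17.73
eef_pos: [609.5, -94.7, 312.6]
tcp_rot: [3.135, -0.023, -0.292]
contact_force: [0.3, -0.2, -1.5]
opening: 0.226
```

```bash
python3 -c "
from h import *
gg(614.8,-102,160,-.288)
crops([('side',290,160,100,75)],'pics/c8.png',8)
cv2.imwrite('pics/top8.png',grab_frame('top'))"
```

```text
t 17.73 tcp [609.5 -94.7 312.6] grasp [612.7 -96.6 157.7] zax [ 0.021 -0.013 -1.   ] F [ 0.3 -0.2 -1.5] [ 0.02 -0.07  0.02] open 0.226
tool shift [ 3.6  4.5 -2.2] turn -0.004
```

View pics/c8.png

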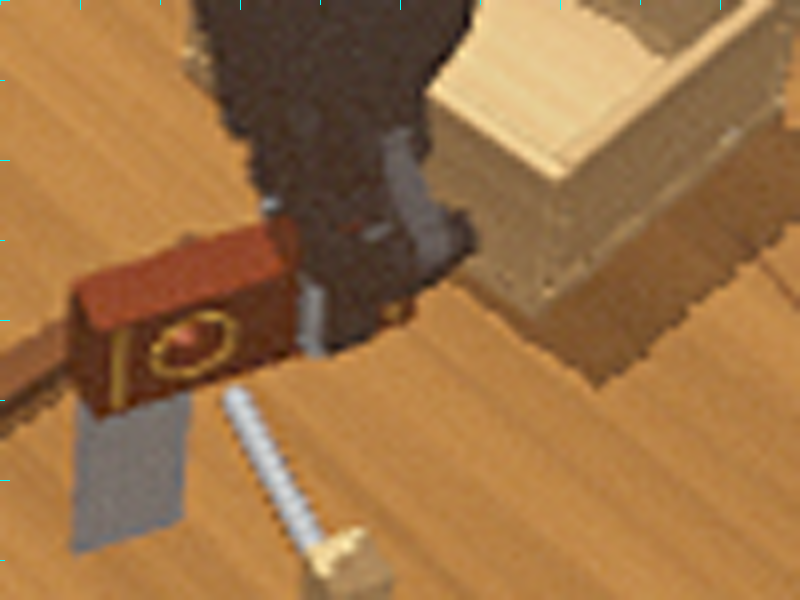

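The side crop shows the eye ring centred at (314.3,202.9) on the post-side face and the peg tip at (319.3,209.4), so the square sits in front of the tip as planned.

```bash
python3 - <<'E'
from h import *
np.set_printoptions(precision=1,suppress=True)
g=np.array([612.7,-96.6,157.7]); u=np.array([np.cos(-.292),np.sin(-.292),0]); y=np.array([-u[1],u[0],0])
def face(uv,g=g,u=u,y=y):
    o,d=ray("side",uv); M=np.c_[u,[0,0,1],-d]; return np.linalg.solve(M,o-(g-10*y))[:2]
print("eye a,b now",face((314.25,202.9)))
print("expected px", proj("side",g-10*y-44*u+[0,0,-3]))
g0=np.array([531.2,189.4,257]);u0=np.array([np.cos(.171),np.sin(.171),0]);print("eye a,b before",face((212.75,123.4),g0,u0,np.array([-u0[1],u0[0],0])))
print("tip side",onz("side",(319.0,209.0),155))
E
```

```text
eye a,b now [-40.3  -2.7]
expected px [312.7 203.5]
eye a,b before [-40.6  -3.6]
tip side [ 567.8 -114.4  155. ]
```

View pics/top8.png

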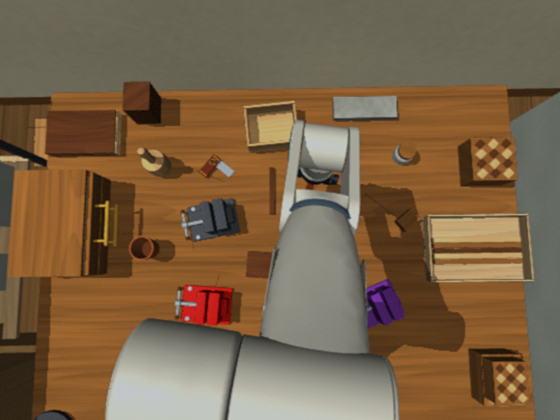

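step_arm --commands '[[[2, 8, 0], 0, 0], [[0, 8, 0], 0, 0], [[0, 8, 0], 0, 0], [[0, 6, 0.5], 0, 0], [[0, 0, 0], 0, 0]]'

```text
clock: 18.45
eef_pos: [602.7, -127.0, 314.7]
tcp_rot: [3.136, -0.027, -0.293]
contact_force: [0.4, -0.5, -1.4]
opening: 0.227
```

```bash
python3 -c "
from h import *
u=np.array([.957,-.288,0]);p=np.array([.284,.959,0]);tip=np.array([567.5,-114.4,155])
g=tip+(42-68)*p+[0,0,-4.5]+40.3*u+[0,0,2.7]; gg(*g,-.288)
crops([('side',290,165,80,60)],'pics/c9.png',8)"
```

```text
t 18.45 tcp [ 602.7 -127.   314.7] grasp [ 606.5 -129.1  159.8] zax [ 0.024 -0.014 -1.   ] F [ 0.4 -0.5 -1.4] [0.01 0.02 0.01] open 0.227
tool shift [-1.3 23.1  6.7] turn -0.005
```

View pics/c9.png

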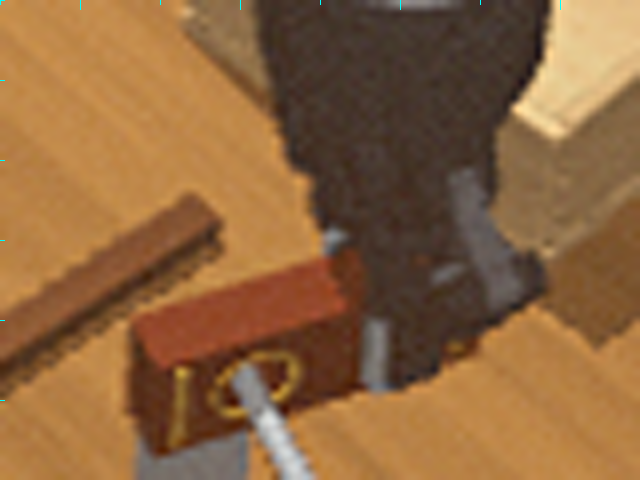

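The peg tip shows inside the ring (ring centre at crop (257,385)), and the force reading is only the square's weight. I'll slide it on.

step_arm --commands '[[[-0.5, 5, 2], 0, 0], [[-0.5, 5, 2], 0, 0], [[0, 5, 2], 0, 0], [[0, 5, 2], 0, 0], [[0, 4, 1], 0, 0], [[0, 0, 0], 0, 0]]'

```text
clock: 19.25
eef_pos: [594.5, -150.9, 304.8]
tcp_rot: [3.136, -0.027, -0.293]
contact_force: [0.2, -0.0, -1.4]
opening: 0.229
```

```bash
python3 -c "
from h import *
u=np.array([.957,-.288,0]);p=np.array([.284,.959,0]);tip=np.array([567.5,-114.4,155])
g=tip+(42-68)*p+[0,0,-4.5]+40.3*u+[0,0,2.7]; gg(*g,-.288)
crops([('side',290,175,80,60)],'pics/c10.png',8)"
```

```text
t 19.25 tcp [ 594.5 -150.9  304.8] grasp [ 598.2 -153.   149.8] zax [ 0.024 -0.013 -1.   ] F [ 0.2 -0.  -1.4] [-0.   -0.02  0.03] open 0.229
tool shift [-0.1 -2.1 -3.4] turn -0.005
```

No more pictures are available, so I'll work from force and masks. I'll lower until the peg takes the weight.

step_arm --commands '[[[0, 0, 1], 0, 0], [[0, 0, 1], 0, 0], [[0, 0, 1], 0, 0], [[0, 0, 0], 0, 0]]'

```text
clock: 19.8
eef_pos: [595.0, -150.3, 304.3]
tcp_rot: [3.136, -0.028, -0.292]
contact_force: [-1.6, -0.3, 0.9]
opening: 0.23
```

```bash
python3 -c "
from h import *
gg(598,-153,147,-.288)"
```

```text
t 19.8 tcp [ 595.  -150.3  304.3] grasp [ 598.9 -152.4  149.4] zax [ 0.025 -0.013 -1.   ] F [-1.6 -0.3  0.9] [0.04 0.22 0.01] open 0.23
tool shift [-0.7  0.8  2.4] turn -0.004
```

step_arm --commands '[[[-3, 0, 0], 0, 0], [[0, 0, 0], 0, 0]]'

```text
clock: 20.05
eef_pos: [592.4, -149.3, 304.6]
tcp_rot: [3.136, -0.029, -0.292]
contact_force: [-0.7, 0.4, 1.1]
opening: 0.228
```

```bash
python3 -c "
from h import *
gg(598,-153,147,-.288)"
```

```text
t 20.05 tcp [ 592.4 -149.3  304.6] grasp [ 596.4 -151.4  149.6] zax [ 0.026 -0.014 -1.   ] F [-0.7  0.4  1.1] [-0.03  0.15  0.01] open 0.228
tool shift [1.9 1.  2.7] turn -0.004
```

step_arm --commands '[[[0, 0, 0], 0, 0.24], [[0, 0, 0], 0, 0.27], [[0, 0, 0], 0, 0.31], [[0, 0, 0], 0, 0.36], [[0, 0, 0], 0, 0.42], [[0, 0, 0], 0, 0.5], [[0, 0, 0], 0, 0.5], [[0, 0, 0], 0, 0.5]]' --force 20

```text
clock: 21.05
eef_pos: [592.2, -149.2, 303.9]
tcp_rot: [3.136, -0.028, -0.292]
contact_force: [-0.2, 0.0, 0.7]
opening: 0.5
```

```bash
python3 -c "
from h import *
gg(598,-153,147,-.288)
f=grab_frame('side'); cv2.imwrite('pics/s11.png',f)
c=f[160:250,280:380]; h=cv2.cvtColor(c,cv2.COLOR_BGR2HSV)
m=cv2.inRange(h,(0,140,40),(9,255,200))
n,l,st,ce=cv2.connectedComponentsWithStats(m)
for i in range(1,n):
  if st[i,4]>20: print(st[i]+[280,160,0,0,0],ce[i]+[280,160])
"
```

```text
t 21.05 tcp [ 592.2 -149.2  303.9] grasp [ 596.1 -151.3  149. ] zax [ 0.025 -0.013 -1.   ] F [-0.2  0.   0.7] [-0.03 -0.05 -0.08] open 0.5
tool shift [2.3 1.1 2.1] turn -0.004
[310 209  32  16 214] [324.78971963 216.29906542]
```

step_arm --commands '[[[0, 0, 0], 0, 0.65], [[0, 0, 0], 0, 0.65], [[0, 0, -8], 0, 0.65], [[0, 0, -15], 0, 0.65], [[0, 0, -25], 0, 0.65], [[0, 0, -40], 0, 0.65], [[0, 0, -40], 0, 0.65], [[10, -50, 0], 0, 0.65], [[10, -50, 0], 0, 0.65], [[10, -50, 0], 0, 0.65], [[10, -50, 0], 0, 0.65], [[10, -50, 0], 0, 0.65], [[0, 0, 0], 0, 0.65], [[0, 0, 0], 0, 0.65]]'

```text
clock: 22.85
eef_pos: [711.5, 83.5, 451.5]
tcp_rot: [3.139, -0.041, -0.294]
contact_force: [0.0, -0.0, -0.8]
opening: 0.653
```

```bash
cat > chk.py <<'E'
from h import *
gg(598,-153,147,-.288)
f=grab_frame('side'); t=grab_frame('top')
for n,f,x0,y0,w,hh in(('side',f,280,160,110,90),('top',t,295,165,80,75)):
    h=cv2.cvtColor(f[y0:y0+hh,x0:x0+w],cv2.COLOR_BGR2HSV)
    m=cv2.inRange(h,(0,140,40),(9,255,200))
    k=max(cv2.findContours(m,0,2)[0],key=cv2.contourArea)
    print(n,"red",cv2.contourArea(k),np.round(cv2.minAreaRect(k)[0]+np.array([x0,y0]),1),cv2.minAreaRect(k)[1:],(k.reshape(-1,2).min(0)+[x0,y0],k.reshape(-1,2).max(0)+[x0,y0]))
    cv2.imwrite(f'pics/last_{n}.png',f)
# predictions for hanging square at s=44
C=np.array([544.8,-183.5,0]);p=np.array([.284,.959,0]);u=np.array([.959,-.284,0])
E=C+44*p+[0,0,144.4]
for n in('side','top'):
    q=np.array([proj(n,E+a*u+b*p+[0,0,c]) for a in(-30,70) for b in(-10,10) for c in(-20,20)])
    print(n,"pred mean",q.mean(0).round(1),q.min(0).round(),q.max(0).round())
E
python3 chk.py
```

```text
t 22.85 tcp [711.5  83.5 451.5] grasp [717.4  81.3 296.6] zax [ 0.038 -0.014 -0.999] F [ 0.  -0.  -0.8] [ 0.05 -0.02 -0.04] open 0.653
tool shift [-52.3 258.5 148.3] turn -0.006
side red 126.0 [340.5 212.4] ((8.822577476501465, 26.100122451782227), 72.89727020263672) (array([327, 206]), array([354, 218]))
top red 185.0 [330.  191.1] ((7.589465618133545, 34.46882247924805), 18.434947967529297) (array([323, 174]), array([338, 208]))
side pred mean [331.4 218.8] [309. 203.] [355. 235.]
top pred mean [329.3 191. ] [320. 172.] [338. 210.]
```

step_arm --commands '[[[0, -40, 0], 0, 0.65], [[0, -40, 0], 0, 0.65], [[0, 0, 0], 0, 0.65], [[0, 0, 0], 0, 0.65], [[0, 0, 0], 0, 0.65], [[0, 0, 0], 0, 0.65], [[0, 0, 0], 0, 0.65], [[0, 0, 0], 0, 0.65]]'

```text
clock: 23.95
eef_pos: [733.8, 151.5, 453.6]
tcp_rot: [3.138, -0.041, -0.305]
contact_force: [-0.2, 0.3, 0.1]
opening: 0.651
```

```bash
cp pics/last_side.png pics/prev_side.png; python3 chk.py; python3 - <<'E'
from h import *
a=cv2.imread('pics/prev_side.png');b=cv2.imread('pics/last_side.png');i=cv2.imread('pics/side0.png')
print("stand-area change", cv2.absdiff(a,b)[190:300,305:370].max(2).__gt__(40).sum())
d=(cv2.absdiff(i,b).max(2)>50).astype(np.uint8)
for k in cv2.findContours(cv2.morphologyEx(d,cv2.MORPH_OPEN,np.ones((3,3))),0,2)[0]:
    if cv2.contourArea(k)>15: print("changed vs start",cv2.boundingRect(k))
# stock long edges in side view
h=cv2.cvtColor(b,cv2.COLOR_BGR2HSV); m=cv2.inRange(h,(0,120,20),(10,255,220))[195:245,300:365]
for x in range(6,60,6):
    r=np.where(m[:,x])[0]; print(300+x,(r.min()+195,r.max()+195) if len(r) else None,end=' ')
# level lines predicted: top/bottom of near(-y) face
C=np.array([544.8,-183.5,0]);p=np.array([.284,.959,0]);u=np.array([.959,-.284,0]);E=C+44*p+[0,0,144.4]
print();print([proj('side',E+q*u+w*p+[0,0,c]).round(1) for q in(-30,70) for w,c in((10,20),(-10,20),(-10,-20))])
print("blade low corners",[proj('side',E+q*u+[0,0,-95]).round(1) for q in(-30,5)])
E
```

```text
t 23.95 tcp [733.8 151.5 453.6] grasp [739.7 149.  298.7] zax [ 0.038 -0.016 -0.999] F [-0.2  0.3  0.1] [0.05 0.04 0.03] open 0.651
tool shift [-50.7 330.  151. ] turn -0.017
side red 235.5 [332.5 217.5] ((14.972301483154297, 44.367462158203125), 74.05460357666016) (array([310, 206]), array([354, 225]))
top red 198.5 [329.3 191.1] ((8.839999198913574, 34.07999801635742), 16.260204315185547) (array([323, 175]), array([338, 208]))
side pred mean [331.4 218.8] [309. 203.] [355. 235.]
top pred mean [329.3 191. ] [320. 172.] [338. 210.]
stand-area change 1882
changed vs start (7, 396, 43, 24)
changed vs start (24, 372, 17, 17)
changed vs start (172, 338, 80, 82)
changed vs start (45, 333, 35, 19)
changed vs start (0, 327, 5, 7)
changed vs start (28, 298, 12, 14)
changed vs start (36, 293, 47, 52)
changed vs start (60, 265, 5, 10)
changed vs start (339, 258, 7, 5)
changed vs start (294, 255, 43, 28)
changed vs start (322, 245, 8, 12)
changed vs start (0, 244, 58, 50)
changed vs start (59, 237, 17, 34)
changed vs start (322, 236, 12, 12)
changed vs start (222, 208, 12, 10)
changed vs start 
[... 225 characters left out ...]
1, 15)
changed vs start (22, 95, 31, 26)
changed vs start (0, 87, 35, 20)
changed vs start (15, 34, 22, 19)
changed vs start (36, 16, 21, 79)
changed vs start (0, 13, 6, 8)
changed vs start (282, 1, 38, 81)
306 None 312 (np.int64(216), np.int64(231)) 318 (np.int64(214), np.int64(229)) 324 (np.int64(213), np.int64(225)) 330 (np.int64(211), np.int64(226)) 336 (np.int64(209), np.int64(224)) 342 (np.int64(208), np.int64(220)) 348 (np.int64(206), np.int64(219)) 354 (np.int64(210), np.int64(212)) 
[array([309.4, 217.2]), array([313.3, 223.9]), array([312.7, 234.7]), array([350.4, 203. ]), array([354.6, 209.5]), array([352.9, 220.4])]
blade low corners [array([309.7, 250.2]), array([323.2, 245.3])]
```

step_arm --commands '[[[0, 0, 0], 0, 0.65], [[0, 0, 0], 0, 0.65], [[0, 0, 0], 0, 0.65], [[0, 0, 0], 0, 0.65]]'

```text
clock: 24.55
eef_pos: [733.8, 151.9, 453.4]
tcp_rot: [3.138, -0.041, -0.305]
contact_force: [-0.6, -0.1, -0.7]
opening: 0.647
```

```bash
python3 - <<'E'
from h import *
b=cv2.imread('pics/last_side.png');a=grab_frame('side')
d=cv2.absdiff(a,b)[190:300,300:370].max(2); print("still: max diff",d.max(),"n>25",(d>25).sum())
print(sign_off())
E
```

```text
still: max diff 70 n>25 34
the job is handed in; nothing more can be done
None
```

The stand is upright and the try square appears to be hanging by its eye on the peg. I handed the job in at about 24.6 s of the 69 s allowed.

**What I did:** I gripped the stand by its peg, lifted it so the base swung down, and set and released it on the bench. Then I lifted the square out of the vise, turned it in line with the peg and threaded the eye over the tip. I lowered it until the peg took its weight, let go and moved the arm away.

**Checks that passed:**
- **Position:** in both cameras the stock lies within a few pixels of where a square hanging on the peg should be, and it is nearly level.
- **Force:** the readings show no contact with the gripper.

**Checks that were weak or left open:**
- **No close look at the end:** I used up the 12 viewable pictures before the release. The hung square was checked only by colour masks and forces, never seen.
- **Stillness:** the last comparison, two frames about half a second apart, was not fully clean. 34 pixels around the stand changed by more than 25 levels, at most by 70. That could be a slight swing or a settling shadow from the arm. I handed in without a second comparison.
- **Other objects:** the comparison with the starting picture was cluttered by the arm and its shadow, so it does not show that nothing else moved. I saw no unexpected force at any point.
- **Tool tilt:** the tool picked up about 2° of tilt while setting the stand down; I corrected my aiming for it.

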